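# Open the bench centrifuge and bring the sample tube round to the front

## Task

The centrifuge run is over: press the orange release tab so that the lid springs up, push the lid right back until it stays fully open, then turn the rotor with a fingertip until the red-capped sample tube is at the front, in line with the tab. Only press and push: leave both tubes down in their holes, and leave the small bottles and the glass joint on the desk where they stand.

Things in the scene. Friction and masses are not known exactly. Their poses are not given: they have to be found in the camera images.
- centrifuge: Small white bench centrifuge with a teal stripe, 161 mm across, heavy, does not move. Origin: centre of its underside, on the rotor's axis; -x points to its front (the tab), +x to the lid hinge, z up; all x, y, z below are in this frame. Round bowl on top: inner radius 61 mm, rim at z = 66 mm. A console in front, 56 mm wide and 45 mm high, reaches to x = -125 mm.
- release_tab (a joint): Orange rocker tab on the console, rad: 0 at rest, grows as its front end is pressed down, stop at 0.24, springs back. Plate: x = -121 to -83 mm, 36 mm wide, top at z = 62 mm, tilting about a pin along y at x = -78, z = 56 mm. Its hook (x = -88 to -74 mm, 32 mm wide, up to z = 83 mm) holds the lid's tongue.
- tab_press (a point): The place to press down: middle of the tab's ribbed top, 10 mm from its front end (x = -111 mm, z = 62 mm at rest). The lid is freed at a tab angle of about 0.16, when this point is some 5 mm down (about 3 N); it stops 8 mm down (4 N).
- centrifuge_lid (a joint): Angle of the clear domed lid with teal rim, rad: 0 shut (top at z = 107 mm), grows as it opens up and back, stop at 1.65 (fully open, just past upright). Once freed a spring pin lifts it in about 0.4 s to 0.57, where it rests ajar; from there it must be pushed (about 0.5 N at the rim). Let go below 1.4 it sinks back to ajar; beyond 1.45 it goes on to the stop and stays.
- lid_front (a point): Foremost point of the lid's rim, on its tongue (6 mm thick, 34 mm wide), 169.5 mm from the hinge line. Moves with the lid: x = -78, z = 70 mm when shut; about x = -51, z = 161 mm when ajar; about x = 105, z = 239 mm when fully open.
- lid_hinge (a point): Middle of the lid's hinge line, which runs along the centrifuge's y axis, at x = 92 mm, y = 0, z = 70 mm. Fixed.
- rotor (a joint): Grey rotor in the bowl, rad: 0 when the red-capped tube is exactly at the front, in line with the tab; grows counter-clockwise seen from above; no stops, stays where it is left (about 0.5 N at the tubes turns it). Flat top 100 mm across at z = 59 mm; hub 18 mm across up to z = 68 mm. Eight holes: two opposite ones hold the tubes, six are empty.
- sample_cap (a point): Centre of the sample tube's red screw cap, 36 mm from the rotor's axis, at z = 68 mm. The cap is 16 mm across and 13 mm tall, stands up to 17 mm above the rotor's top and leans a little towards the hub.
- balance_cap (a point): Centre of the balance tube's white screw cap, same size, opposite the sample tube.
- sample_tube (a joint): How far the sample tube has been drawn up out of its hole, m: 0 seated.
- balance_tube (a joint): How far the balance tube has been drawn up out of its hole, m: 0 seated.
- glass_joint: Clear glass joint standing on its cone, 28 mm across, 70 mm tall, loose. Only a bystander; origin under its centre.
- dropper_bottle_a: Small dark dropper bottle, 36 mm across, 77 mm tall, standing, loose. Only a bystander; origin under its centre.
- dropper_bottle_b: Smaller dark dropper bottle, 31 mm across, 68 mm tall, standing, loose. Only a bystander; origin under its centre.

How it is judged:
On the way, in this order (a step that is already met when the one before it is completed fails the run):
1. the tab has freed the lid, which stands ajar (lid above 0.4 rad) (value of joint centrifuge_lid above 0.4 rad), for 0.1 s.
2. the lid has been pushed fully open (above 1.55 rad) (value of joint centrifuge_lid above 1.55 rad), for 0.2 s.
3. the red-capped tube has been turned to the front, in line with the tab, lid still open (value of joint centrifuge_lid above 1.55 rad and x of sample_cap in the frame of centrifuge below -0.03 m and y of sample_cap in the frame of centrifuge between -0.013 and 0.013 m), for 0.2 s.
At the end, for the whole second after the job is handed in: the lid stands fully open (over 1.55 rad, at rest), the red-capped tube is at the front of the rotor, its cap within 13 mm of the centrifuge's middle line (about 20 degrees), the rotor is at rest, and both tubes are seated in their holes (within 5 mm) (all of step 3 and velocity of joint rotor between -0.05 and 0.05 rad/s and velocity of joint centrifuge_lid between -0.05 and 0.05 rad/s and value of joint each of sample_tube, balance_tube below 0.005 m); the robot touches nothing.
It fails at once if a tube is lifted out of its hole (8 mm) (value of joint any of sample_tube, balance_tube above 0.008 m).
It fails at once if a small bottle or the glass joint is moved or lifted by more than 30 mm (distance of any of glass_joint, dropper_bottle_a, dropper_bottle_b from where it was at the start of the episode above 0.03 m).
It also fails if it takes over 54 s, if anything falls off the work surface, if the arm or the gripper's body presses on something with over 40 N, if the wrist force passes 120 N, or if a joint passes its speed limit or range.

## Robot

A 6-joint arm with a two-finger parallel gripper is mounted at the origin on a cart in front of the work surface, level with it; the furniture and walls round the work are solid. World frame = base frame: x ahead of the robot, y to its left, z up, the work surface at z = 0. Lengths are in m, angles in rad, forces in N, time in s.
With the tool pointing down it reaches from about 0.35 to 0.775 m from the base axis. Payload 7.3 kg.
Tool frame: the origin (TCP) lies at the very end of the fingers, on their centre line; the grasp point (between the pads) lies grip_point_offset behind it (grip_point_offset is the distance from the TCP to the grasp point, in m); z points along the fingers, y is the direction in which the jaws open and shut (so a half turn about z gives the same grasp; the last joint's range is limited). The gripper opens to 92 mm and grips with 3 to 60 N. Pads are 19 mm wide; open, the fingers measure 130 mm over their backs; the gripper's body (75 mm by 190 mm) begins 47 mm behind the grasp point.
Start: joints at [1.196, 0.342, 1.524, -0, 1.275, -0.146], TCP at [0.119, 0.511, 0.227] pointing down, gripper open.
Joint ranges: [-2.53, 2.53], [-0.77, 2.02], [0.04, 2.7], [-1, 4.14], [0.28, 2.66], [-3.11, 3.11]. Speed limits (rad/s): [2.57, 2.57, 3.14, 3.14, 3.14, 3.14].

## Interface

Orientations are given as [roll, pitch, yaw] about the fixed x, y, z axes, in that order (R = Rz(yaw) Ry(pitch) Rx(roll)).
In Python, from cell import * gives the robot as it stands.
- The arm moves only by the shell command python3 -m inch 'ROWS' [OPENING] [FORCE]. ROWS is JSON, a list that holds one entry, the list of rows, each a list of 4 numbers: the shift along the tool's x, y, z in mm, then the turn about the tool's z in rad. In form: [[[x, y, z, roll], ...]]. A call has 1 to 10 rows; each row shifts and turns the commanded pose from where the row before left it, along the tool's axes as they then stand; what a row does not reach is not made up. A row lasts 1/8 s, in which the tool goes at most 62.5 mm and 10.7 degrees, less where a joint would pass 70% of its speed; a pose out of reach is approached as far as the arm can. A call with a gripper value outside its range is refused whole. OPENING is the closure, from -1 (fully open) to 1 (shut), set as the call begins (- or left out, the last holds). The fingers move at their own pace and stop on an object; FORCE is the grip in N (left out, the last holds). Time passes only in rows, so rows that do not move let the fingers close. It gives the time, the measured TCP pose, the force and the opening at its end, in the units of the state.
- observe(): the state, without advancing time (a new reading comes with each control period).
- read_camera(name): name is "side" or "top" or "wrist"; returns a dict with "img" (420x560x3 uint8, blue, green, red), "fx", "fy", "cx", "cy" (pixels), "eye" and "rotation" of the camera in the world; the wrist camera has in their place "T_tool_cam" (4x4, takes a point from camera to tool coordinates, whose origin is the TCP and whose axes are the flange's). Camera axes: x right, y down, z forward; pixel columns grow to the right and rows downward; lengths in m; the calibration is good to about 2 mm. A picture is of the moment at which its call begins: read the wrist's pose just before it. There is no depth.
- hand_in(): hands the job in, once; it reports no verdict.
Trained networks look in the newest picture that a camera, given by its name, has taken for a name from the list of things; names that differ only in an ending like _2 or _b are one class to them, and where a whole thing is asked for, a point or a joint stands for the part that bears it (a point fixed in the world has none). Each returns a list of dicts, best first, with "conf" (0 to 1); they miss things now and then, are a little off and sometimes report something else, mostly with a low value. They report only what shows in the picture. A call takes as long as a camera call.
- boxes_of(camera, label): "at" ([row, column] in pixels, amid what is visible of it).
- place_of(camera, label): "at" ([row, column] in pixels: a listed point, or the origin of a listed thing).
The state is a dict: "time": time; "qpos": joint angles; "qvel": joint speeds; "joint_efforts": joint torques, N m; "tool_pos": TCP position; "tool_rot": TCP orientation; "contact_force": force on the tool from outside, world axes, zero at the start; "torque": the same for the moment, N m; "opening": finger opening in m.
Only numpy, scipy, OpenCV 4.12 (cv2) and the standard library are available. Lean on these libraries where they do the work, as an engineer would, in place of code of your own. Each camera call takes 0.05 s, during which the arm holds its last target. There are 200 camera calls.

## Working session

There is one attempt and no reset: what is moved stays moved. The work goes in short steps, Python scripts to look and compute and a shell command to move; the robot and the scene stay as the last step left them, time stands still between calls to the robot, and variables do not carry over. Pictures are saved under pics/ and viewed, about 8 in all and at most 12, crops included, and the job is handed in when it is done.

```bash
mkdir -p pics; ls
cat > h.py <<'E'
from cell import *
import numpy as np, cv2
from scipy.spatial.transform import Rotation as R
def ray(c,at):
    d=np.array([(at[1]-c["cx"])/c["fx"],(at[0]-c["cy"])/c["fy"],1.])
    return np.array(c["eye"]),np.array(c["rotation"])@d
def onz(c,at,z):
    e,d=ray(c,at); return e+d*(z-e[2])/d[2]
def px(c,p):
    q=np.array(c["rotation"]).T@(np.array(p)-c["eye"]); return c["fx"]*q[0]/q[2]+c["cx"],c["fy"]*q[1]/q[2]+c["cy"]
E
python3 - <<'E'
from h import *
s=observe();print(s["time"],s["tool_pos"],s["tool_rot"],s["opening"],s["contact_force"])
Z=dict(centrifuge=0,tab_press=.062,lid_front=.07,lid_hinge=.07,sample_cap=.068,balance_cap=.068,glass_joint=0,dropper_bottle_a=0)
ims=[]
for n in("top","side"):
    c=read_camera(n);ims.append(c["img"]);print(n,np.round(c["eye"],3),np.round(np.array(c["rotation"])[:,2],2))
    for l,z in Z.items():
        print(l,[(round(d["conf"],2),np.round(d["at"]).astype(int).tolist(),np.round(onz(c,d["at"],z),3).tolist()) for d in place_of(n,l)[:3]])
    cv2.imwrite(f"pics/{n}0.png",c["img"])
E
```

```text
pics
0.0 [0.11889949 0.51093443 0.22603814] [-3.14004703e+00 -2.30549700e-04  2.91280720e+00] 0.0915959535648941 [ 0.41343586 -0.49032281  0.49833653]Traceback (most recent call last):
  File "<stdin>", line 6, in <module>
IndexError: too many indices for array: array is 1-dimensional, but 2 were indexed
```

```bash
sed -i 's/np.array(c\["rotation"\])/R.from_euler("xyz",c["rotation"]).as_matrix()/' h.py
python3 - <<'E'
from h import *
Z=dict(centrifuge=0,tab_press=.062,lid_front=.07,lid_hinge=.07,sample_cap=.068,balance_cap=.068,glass_joint=0,dropper_bottle_a=0)
for n in("top","side"):
    c=read_camera(n);print(n,np.round(c["eye"],3),c["rotation"],c["fx"]);print(R.from_euler("xyz",c["rotation"]).as_matrix().round(2).tolist())
    for l,z in Z.items():
        print(l,[(round(d["conf"],2),np.round(d["at"]).astype(int).tolist(),np.round(onz(c,d["at"],z),3).tolist()) for d in place_of(n,l)[:3]])
    cv2.imwrite(f"pics/{n}0.png",c["img"])
E
```

```text
top [ 0.36  -0.303  1.059] [-3.02911557e+00 -1.52507325e-03 -1.57846210e+00] 540.0023095410306
[[-0.01, -0.99, 0.11], [-1.0, 0.01, -0.0], [0.0, -0.11, -0.99]]
centrifuge [(0.65, [224, 260], [0.457, -0.276, 0.0])]
tab_press [(0.83, [285, 269], [0.339, -0.295, 0.062])]
lid_front [(0.92, [267, 261], [0.372, -0.281, 0.07])]
lid_hinge [(0.75, [177, 252], [0.539, -0.263, 0.07])]
sample_cap [(0.47, [274, 180], [0.361, -0.132, 0.068]), (0.19, [194, 356], [0.506, -0.457, 0.068])]
balance_cap []
glass_joint [(0.68, [194, 356], [0.515, -0.468, 0.0])]
dropper_bottle_a [(0.85, [278, 341], [0.35, -0.434, 0.0]), (0.77, [275, 175], [0.358, -0.111, 0.0])]
side [ 0.445 -1.046  0.637] [-2.21699635  0.01447223 -0.00614369] 529.1728278079861
[[1.0, -0.02, -0.0], [-0.01, -0.6, 0.8], [-0.01, -0.8, -0.6]]
centrifuge [(0.55, [239, 287], [0.452, -0.29, 0.0])]
tab_press [(0.95, [211, 224], [0.338, -0.283, 0.062])]
lid_front [(0.85, [210, 246], [0.379, -0.291, 0.07])]
lid_hinge [(0.94, [199, 332], [0.535, -0.259, 0.07])]
sample_cap []
balance_cap []
glass_joint [(0.77, [311, 331], [0.518, -0.469, 0.0])]
dropper_bottle_a [(0.7, [297, 226], [0.349, -0.435, 0.0]), (0.68, [191, 246], [0.368, -0.13, 0.0])]
```

View pics/top0.png

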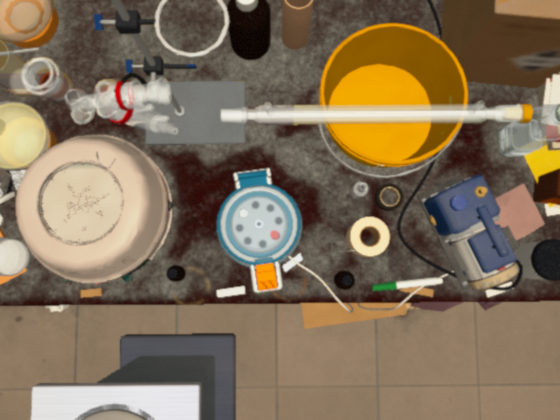

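View pics/side0.png

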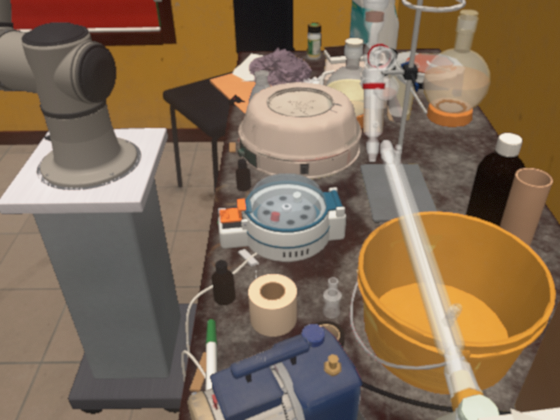

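Top picture: centrifuge at about (row 222, col 259), orange tab (277, 266), hinge block (180, 252), red cap (235, 275), white cap (213, 243). Dark bottles stand at (273, 176) and (278, 345), and the glass joint at (190, 361). The side picture agrees.

Run:
```python
from h import *
w=read_camera("wrist");print(np.round(w["T_tool_cam"],3).tolist(),w["fx"],grip_point_offset)
c=read_camera("top");C=np.array([.449,-.274]);yaw=.143
hsv=cv2.cvtColor(c["img"],cv2.COLOR_BGR2HSV)
u,v=px(c,[*C,.068]);print("centre px",u,v)
m=((hsv[...,0]<6)|(hsv[...,0]>172))&(hsv[...,1]>70)
yy,xx=np.nonzero(m);k=np.hypot(xx-u,yy-v)<28;at=[yy[k].mean(),xx[k].mean()]
p=onz(c,at,.068)[:2];d=R.from_euler("z",-yaw).as_matrix()[:2,:2]@(p-C)
print(k.sum(),at,p,"centrifuge frame",d,np.hypot(*d),"rotor",np.degrees(np.arctan2(-d[1],-d[0])))
```

```text
[[-0.0, -0.954, -0.301, 0.082], [1.0, -0.0, -0.0, 0.001], [0.0, -0.301, 0.954, -0.158], [0.0, 0.0, 0.0, 1.0]] 334.3348668725926 0.0188
centre px 257.43302875282745 224.89362142614578
53 [np.float64(234.32075471698113), np.float64(274.41509433962267)] [ 0.43136772 -0.30514691] centrifuge frame [-0.02189115 -0.02831616] 0.03579144338564817 rotor 52.292475791735775
```

```bash
python3 -m inch '[[[-39,-20.6,0,0],[-39,-20.6,0,0],[-39,-20.6,0,0],[-39,-20.6,0,0],[-39,-20.6,0,0],[-39,-20.6,0,0],[-39,-20.6,0,0],[-39,-20.6,0,0],[-39,-20.6,0,0]]]' 1 10
python3 -m inch '[[[-14,-41,0,0],[-14,-41,0,0],[-14,-41,0,0],[-14,-41,0,0],[-14,-41,0,0],[-14,-41,0,0],[-14,-41,0,0]]]'
python3 -m inch '[[[10,-43,0,0],[10,-43,0,0],[10,-43,0,0],[10,-43,0,0],[10,-43,0,0],[10,-43,0,0],[0,0,0,-0.18],[0,0,0,-0.18],[0,0,0,0]]]'
```

```text
time: 2.17
tool_pos: [0.4199, 0.2501, 0.2269]
tool_rot: [3.141, 0.0, 2.913]
contact_force: [-0.2, 1.0, -0.3]
opening: 0.0063
time: 3.05
tool_pos: [0.4493, -0.052, 0.2269]
tool_rot: [3.141, 0.001, 2.913]
contact_force: [0.9, 0.2, -0.0]
opening: 0.0003
time: 4.18
tool_pos: [0.3322, -0.2884, 0.2267]
tool_rot: [3.142, 0.0, -3.012]
contact_force: [0.6, -0.2, -0.1]
opening: 0.0004
```

```bash
python3 -m inch '[[[-1.5,-2.3,40,-0.014],[0,0,40,0],[0,0,40,0],[0,0,25,0],[0,0,12,0],[0,0,0,0]]]'
python3 - <<'E'
from h import *
ims=[]
for n in("side","top"):
    c=read_camera(n);s=observe();u,v=map(int,px(c,s["tool_pos"]));print(n,u,v)
    ims.append(cv2.resize(c["img"][v-75:v+75,u-75:u+75],(400,400),interpolation=3))
cv2.imwrite("pics/p1.png",np.hstack(ims))
E
```

```text
time: 4.92
tool_pos: [0.3341, -0.2901, 0.0695]
tool_rot: [3.141, -0.0, -2.998]
contact_force: [-0.1, 0.1, 0.1]
opening: 0.0006
side 221 210
top 266 287
```

View pics/p1.png

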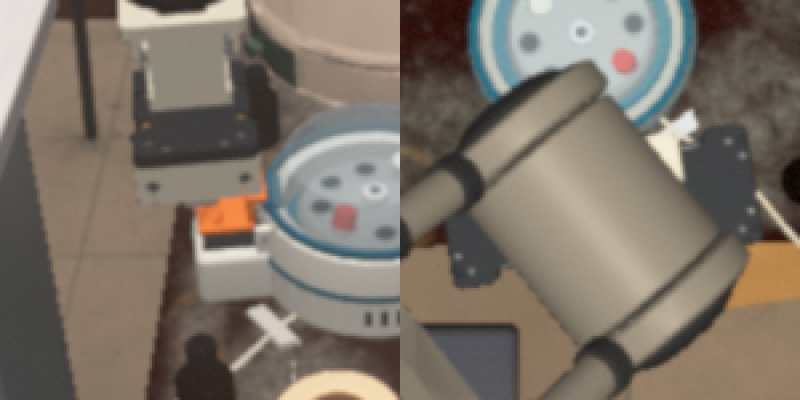

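The tool is in place over the tab. The body hides the fingers in both views, and the lid is still shut.

```bash
python3 -m inch '[[[0,0,3,0],[0,0,3,0],[0,0,3,0],[0,0,2,0],[0,0,2,0],[0,0,0,0]]]'
python3 -m inch '[[[0,0,1.5,0],[0,0,1.5,0],[0,0,0,0],[0,0,0,0]]]'
python3 -c "
from h import *
for n in('side','top'):
    c=read_camera(n);print(n,[(d['conf'],d['at']) for d in place_of(n,'lid_front')])"
```

```text
time: 5.78
tool_pos: [0.3339, -0.2904, 0.0567]
tool_rot: [3.142, -0.0, -2.996]
contact_force: [-3.5, -1.1, 2.7]
opening: 0.0007
time: 6.28
tool_pos: [0.334, -0.2905, 0.0542]
tool_rot: [-3.141, 0.0, -2.996]
contact_force: [-4.5, -0.9, 11.1]
opening: 0.0005
side []
top [(0.84, [250.2, 261.7]), (0.21, [192.4, 353.7])]
```

```bash
python3 -c "
from h import *
c=read_camera('top')
for t in (0,.15,.3,.45,.57):
    x=.092-.1695*np.cos(t);z=.07+.1695*np.sin(t);print(t,px(c,[.449+.99*x,-.274+.143*x,z]))
a=c['img'][170:320,190:340];c=read_camera('side');cv2.imwrite('pics/p2.png',np.hstack([cv2.resize(i,(400,400),interpolation=3) for i in (c['img'][120:270,180:330],a)]))"
```

```text
0 (np.float64(263.65720509088914), np.float64(266.6898714017847))
0.15 (np.float64(263.24084136633576), np.float64(265.4440821009732))
0.3 (np.float64(262.48652603647713), np.float64(261.97883320515285))
0.45 (np.float64(261.3885077077838), np.float64(256.21553711965294))
0.57 (np.float64(260.26640335578827), np.float64(249.94473926310087))
```

View pics/p2.png

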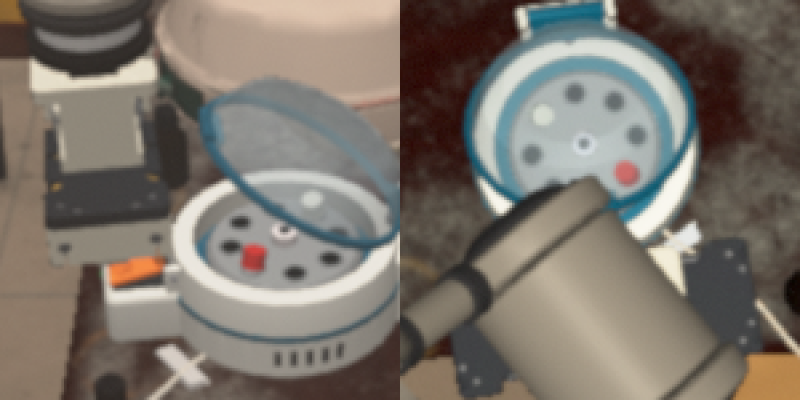

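Pictures: the lid stands ajar, its front edge at top-view row 250, which fits 0.57 rad. The red cap is front-right. Next I raise the tool and push the lid.

```bash
python3 -m inch '[[[0,0,-15,0],[0,0,-25,0],[0,0,-25,0],[0,0,-20,0],[-20,0,0,0],[-20,0,0,0],[-10,0,0,0],[0,0,0,0]]]'
python3 -m inch '[[[-10,0,-8,0],[-9,0,-10,0],[-9,0,-9,0],[-9,0,-9,0],[-10,0,-8,0],[-10,0,-7,0],[-11,0,-6,0],[-12,0,-6,0],[0,0,0,0]]]'
python3 -c "
from h import *
for n in('side','top'):
    c=read_camera(n);print(n,[(d['conf'],d['at']) for d in place_of(n,'lid_front')])
    for t in (.57,.8,1,1.15,1.3):
        x=.092-.1695*np.cos(t);z=.07+.1695*np.sin(t);print(t,px(c,[.449+.99*x,-.274+.143*x,z]))
    if n=='side':cv2.imwrite('pics/p3.png',cv2.resize(c['img'][70:270,180:380],(500,500),interpolation=3))"
```

```text
time: 7.58
tool_pos: [0.384, -0.2827, 0.1381]
tool_rot: [3.141, -0.001, -2.995]
contact_force: [-0.9, -0.5, -0.1]
opening: 0.0005
time: 8.7
tool_pos: [0.4637, -0.2714, 0.2019]
tool_rot: [-3.141, 0.001, -2.995]
contact_force: [-0.8, 0.1, 0.0]
opening: 0.0003
side [(0.66, [127.8, 301.0])]
0.57 (np.float64(255.09393096175947), np.float64(163.53776202974765))
0.8 (np.float64(268.9960855045263), np.float64(146.7691796356215))
1 (np.float64(284.5995099381043), np.float64(134.22333878258144))
1.15 (np.float64(298.0066250621531), np.float64(126.52571719021365))
1.3 (np.float64(312.45619016277533), np.float64(120.58618706935772))
top []
0.57 (np.float64(260.26640335578827), np.float64(249.94473926310087))
0.8 (np.float64(257.55289203523506), np.float64(233.9854858631614))
1 (np.float64(254.6867372988612), np.float64(216.40915960875728))
1.15 (np.float64(252.31743666488794), np.float64(201.4932250886027))
1.3 (np.float64(249.84493739366513), np.float64(185.61436272283478))
```

View pics/p3.png

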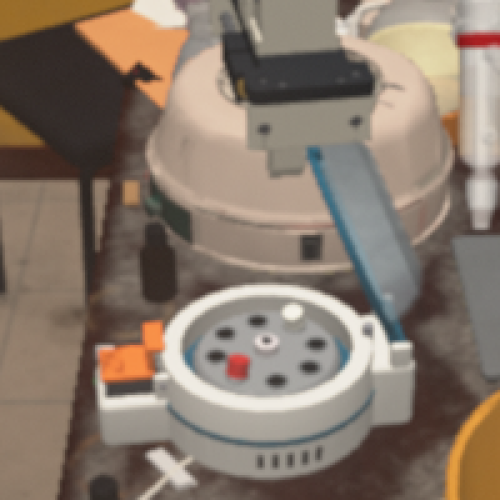

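The lid is up to about 1.17 rad, resting against the fingers as intended. Continuing the push.

```bash
python3 -m inch '[[[-12,0,-4,0],[-12,0,-4,0],[-12,0,-3,0],[-10,0,-2,0],[-10,0,-1,0],[-8,0,0,0],[0,0,0,0],[0,0,0,0],[0,0,0,0],[0,0,0,0]]]'
python3 -c "
from h import *
for n in('side','top'):
    c=read_camera(n);print(n,[(d['conf'],d['at']) for d in place_of(n,'lid_front')])
    for t in (1.3,1.45,1.57,1.65):
        x=.092-.1695*np.cos(t);z=.07+.1695*np.sin(t);print(t,px(c,[.449+.99*x,-.274+.143*x,z]))
    "
```

```text
time: 10.15
tool_pos: [0.5258, -0.2624, 0.2158]
tool_rot: [3.142, 0.0, -2.997]
contact_force: [-0.6, -0.1, 0.6]
opening: 0.0004
side [(0.89, [118.3, 350.2])]
1.3 (np.float64(312.45619016277533), np.float64(120.58618706935772))
1.45 (np.float64(327.5172433838036), np.float64(116.60108323829765))
1.57 (np.float64(339.6987312814578), np.float64(114.90543146674803))
1.65 (np.float64(347.7569206303252), np.float64(114.5287241045677))
top []
1.3 (np.float64(249.84493739366513), np.float64(185.61436272283478))
1.45 (np.float64(247.3557789112482), np.float64(169.32200940610412))
1.57 (np.float64(245.4126993981064), np.float64(156.3826346591552))
1.65 (np.float64(244.16538951218652), np.float64(147.9644369139568))
```

The lid is at the stop: lid_front is seen at column 350 against 348 predicted for 1.65 rad. I'll retreat and find the caps again with the view clear.

```bash
python3 -m inch '[[[15,0,0,0],[25,-10,0,0],[30,-20,0,0],[30,-30,0,0],[6,-10,0,0],[0,0,20,0],[0,0,0,0]]]'
cat > caps.py <<'E'
from h import *
import sys
C=np.array([.449,-.274]);M=R.from_euler("z",-.143).as_matrix()[:2,:2]
s=observe();print("tcp c",(M@(s["tool_pos"][:2]-C)*1e3).round(1),s["tool_pos"][2])
ims=[]
for n in("side","top"):
    c=read_camera(n);u,v=map(int,px(c,[*C,.08]));ims.append(cv2.resize(c["img"][v-80:v+60,u-70:u+70],(400,400),interpolation=3))
    for l in("sample_cap","balance_cap"):
        print(n,l,[(round(d["conf"],2),(M@(onz(c,d["at"],.068)[:2]-C)*1e3).round(1).tolist()) for d in place_of(n,l)[:2]])
    print([(round(d["conf"],2),d["at"]) for d in place_of(n,"lid_front")[:1]])
cv2.imwrite(f"pics/{sys.argv[1]}.png",np.hstack(ims))
E
python3 caps.py c1
```

```text
time: 11.22
tool_pos: [0.4305, -0.3459, 0.1945]
tool_rot: [3.139, -0.002, -2.997]
contact_force: [0.5, -0.3, -0.5]
opening: 0.0003
tcp c [-28.6 -68.6] 0.19450067078501615
side sample_cap [(0.6, [-17.8, -20.5]), (0.18, [188.7, 306.8])]
side balance_cap [(0.6, [28.2, 26.5]), (0.48, [93.2, 7.3])]
[(0.95, [119.1, 346.6])]
top sample_cap [(0.4, [-20.3, -27.6])]
top balance_cap []
[(0.62, [145.8, 246.1])]
```

```bash
python3 -m inch '[[[0,0,30,0],[0,0,40,0],[0,0,35,0],[0,0,15,0],[0,0,4.5,0],[0,0,0,0],[0,3,0,0],[0,4,0,0],[0,0,0,0]]]'
python3 -m inch '[[[0,4,0,0],[0,4,0,0],[1,4,0,0],[1,4,0,0],[1,4,0,0],[1,4,0,0],[1,4,0,0],[0,0,0,0]]]'
python3 caps.py c2
```

```text
time: 12.75
tool_pos: [0.4303, -0.3396, 0.0716]
tool_rot: [-3.141, 0.0, -2.996]
contact_force: [-0.3, 0.2, 0.1]
opening: 0.0005
time: 13.75
tool_pos: [0.4212, -0.3129, 0.0715]
tool_rot: [-3.141, 0.0, -2.996]
contact_force: [-1.3, -2.1, 3.1]
opening: 0.0
tcp c [-33.1 -34.5] 0.07151937171612473
side sample_cap [(0.55, [28.6, 18.0])]
side balance_cap [(0.49, [23.8, 17.6])]
[(0.65, [119.0, 347.2])]
top sample_cap []
top balance_cap []
[(0.82, [148.1, 247.4])]
```

View pics/c2.png

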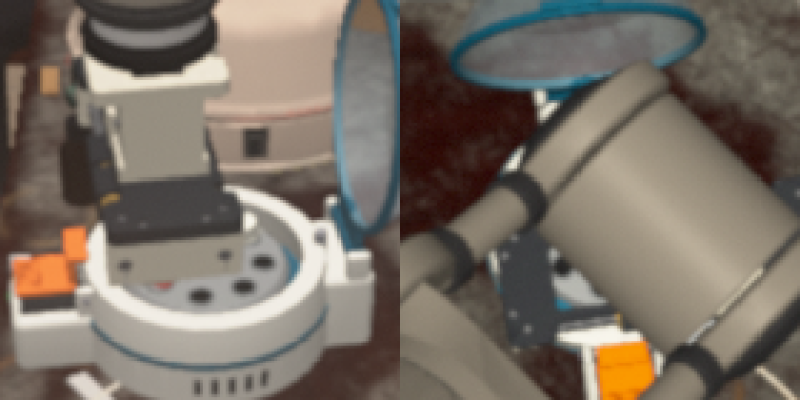

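```bash
cat > w.py <<'E'
from h import *
import sys
s=observe();w=read_camera("wrist");T=np.array(w["T_tool_cam"])
Rt=R.from_euler("xyz",s["tool_rot"]).as_matrix();w["rotation"]=R.from_matrix(Rt@T[:3,:3]).as_euler("xyz");w["eye"]=np.array(s["tool_pos"])+Rt@T[:3,3]
C=np.array([.449,-.274]);M=R.from_euler("z",-.143).as_matrix()[:2,:2]
for l in("sample_cap","balance_cap"):
    print(l,[(round(d["conf"],2),(M@(onz(w,d["at"],.068)[:2]-C)*1e3).round(1).tolist()) for d in place_of("wrist",l)[:2]])
print(px(w,s["tool_pos"]),s["contact_force"]);cv2.imwrite(f"pics/{sys.argv[1]}.png",w["img"])
E
python3 w.py w1
```

```text
sample_cap [(0.45, [-32.1, -23.3])]
balance_cap []
(np.float64(280.1872381979627), np.float64(265.6543462631943)) [-1.9375317  -1.15005288  4.89260526]
```

View pics/w1.png

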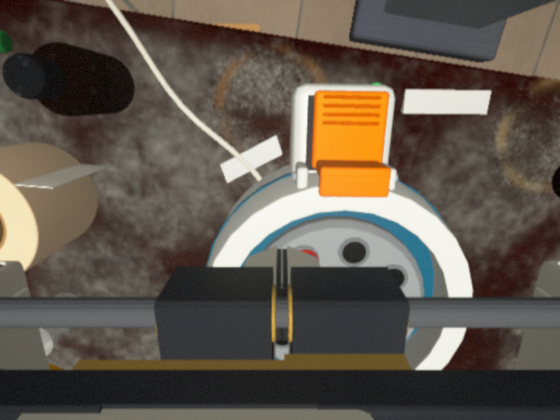

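The wrist view shows red only at (255, 310), just in front of the closed fingertips. The 3–5 N upward force also says the tip rode up onto the cap instead of beside it. I'll lift clear and look again.

```bash
python3 -m inch '[[[0,0,-10,0],[0,0,-30,0],[0,-15,-40,0],[0,-30,-40,0],[0,-30,0,0],[0,0,0,0]]]'
python3 caps.py c3
```

```text
time: 15.05
tool_pos: [0.4321, -0.3883, 0.1912]
tool_rot: [-3.142, 0.001, -2.998]
contact_force: [0.2, -0.3, -0.6]
opening: 0.0006
tcp c [ -33.  -110.7] 0.19124398227686826
side sample_cap [(0.6, [-22.0, -18.3])]
side balance_cap [(0.47, [35.7, 18.1])]
[(0.87, [116.3, 349.8])]
top sample_cap []
top balance_cap [(0.45, [33.8, 17.8])]
[]
```

View pics/c3.png

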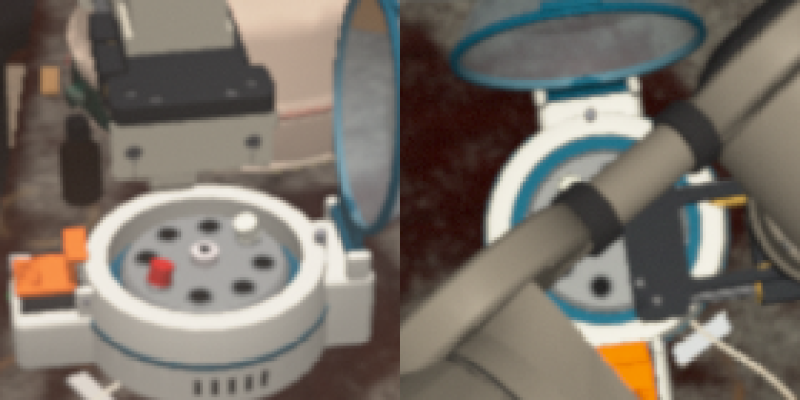

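Side picture: the red cap (crop 160, 272) has turned partway to the front, at about 32°. The hub sits about 3 mm to the -y side of my centre estimate, so I'm correcting the centre. Next I put the fingers in radially behind the cap, with their thin side along the arc, and sweep.

```bash
sed -i 's/\[.449,-.274\]/[.4515,-.277]/' caps.py w.py
python3 -m inch '[[[-13,25,0,0.114],[0,0,0,0.113],[0,0,0,0]]]'
python3 -c "
from h import *
s=observe();C=np.array([.4515,-.277]);M=R.from_euler('z',-.143).as_matrix()[:2,:2]
p=M@(s['tool_pos'][:2]-C);print(p)
d=np.array([-.008,-.034])-p;T=R.from_euler('xyz',s['tool_rot']).as_matrix();w=np.r_[M.T@d,0];print(T.T@w*1e3,s['tool_rot'],s['qpos'])"
```

```text
time: 15.82
tool_pos: [0.4415, -0.3601, 0.1913]
tool_rot: [3.142, 0.0, 3.062]
contact_force: [-0.7, 0.5, -0.6]
opening: 0.0003
[-0.02176169 -0.08084328]
[-3.05797891e+00  4.87270542e+01  2.28758207e-03] [3.14154870e+00 4.76741052e-05 3.06152578e+00] [-8.18785165e-01  4.52664034e-01  1.45327457e+00  6.84041307e-05
  1.23564840e+00 -2.30953711e+00]
```

```bash
python3 -m inch '[[[-1.5,25,0,0],[-1.6,23.7,20,0],[0,0,35,0],[0,0,35,0],[0,0,20,0],[0,0,8,0],[0,0,0,0]]]'
python3 -m inch '[[[0,0,4,0],[0,0,4,0],[0,0,1,0],[0,0,0,0]]]'
```

```text
time: 16.7
tool_pos: [0.4485, -0.3117, 0.0733]
tool_rot: [3.141, -0.0, 3.061]
contact_force: [0.3, 0.2, 0.3]
opening: 0.0001
time: 17.2
tool_pos: [0.4484, -0.3123, 0.0642]
tool_rot: [3.141, 0.0, 3.06]
contact_force: [0.4, 0.8, 0.5]
opening: 0.0005
```

Free of contact at z = 64 mm inside the bowl. Sweeping along the arc.

```bash
python3 -m inch '[[[3.5,0.2,0,0.1],[3.5,0.2,0,0.1],[3.5,0.2,0,0.1],[3.5,0.2,0,0.1],[0,0,0,0]]]'
python3 -m inch '[[[3.5,0.2,0,0.1],[3.5,0.2,0,0.1],[3.5,0.2,0,0.1],[0,0,0,0]]]'
python3 w.py w2
```

```text
time: 17.82
tool_pos: [0.435, -0.3083, 0.0643]
tool_rot: [3.142, 0.0, 2.661]
contact_force: [0.0, 0.1, 0.1]
opening: 0.0005
time: 18.32
tool_pos: [0.4267, -0.302, 0.0643]
tool_rot: [3.141, 0.0, 2.362]
contact_force: [-0.3, -0.4, 0.5]
opening: 0.0002
sample_cap [(0.82, [-38.2, -1.5])]
balance_cap [(0.56, [31.9, 3.7])]
(np.float64(281.1167273148586), np.float64(266.46289254794885)) [-0.27317834 -0.4071529   0.5069148 ]
```

View pics/w2.png

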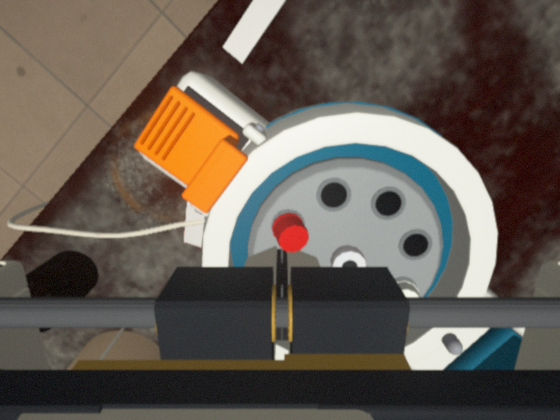

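The wrist view shows the red cap at (232, 290), the hub at (262, 350) and the tab at (148, 190). The cap is about 4° from the middle line, well within 20°. Backing off and lifting away.

```bash
python3 -m inch '[[[-3,0,0,0],[-4,0,0,0],[0,0,-10,0],[0,0,-30,0],[0,0,-50,0],[0,-40,-40,0],[0,-50,0,0],[0,-50,0,0],[0,0,0,0],[0,0,0,0]]]'
python3 caps.py c4; python3 w.py w3
python3 -c "
from h import *
for n in('side','top'):
    c=read_camera(n)
    for l in('dropper_bottle_a','glass_joint'): print(n,l,[(round(d['conf'],2),onz(c,d['at'],0).round(3).tolist()) for d in place_of(n,l)[:2]])"
```

```text
time: 19.73
tool_pos: [0.3331, -0.406, 0.1945]
tool_rot: [3.141, 0.0, 2.359]
contact_force: [1.1, 1.2, 0.8]
opening: 0.0003
tcp c [-135.5 -110.8] 0.19449114472036938
side sample_cap []
side balance_cap [(0.51, [30.2, 6.4])]
[(0.79, [118.9, 348.2])]
top sample_cap [(0.66, [-31.5, 2.4]), (0.45, [34.5, 5.3])]
top balance_cap [(0.46, [33.3, 0.0])]
[(0.65, [146.4, 246.9])]
sample_cap [(0.73, [-40.2, -3.7])]
balance_cap [(0.59, [31.8, 2.7])]
(np.float64(281.1189686373821), np.float64(266.46364211264756)) [ 0.95986704 -0.15076822  0.63985776]
side dropper_bottle_a [(0.97, [0.347, -0.427, 0.0]), (0.6, [0.364, -0.119, 0.0])]
side glass_joint [(0.89, [0.52, -0.473, 0.0])]
top dropper_bottle_a [(0.79, [0.358, -0.118, 0.0])]
top glass_joint [(0.59, [0.519, -0.469, 0.0])]
```

View pics/c4.png

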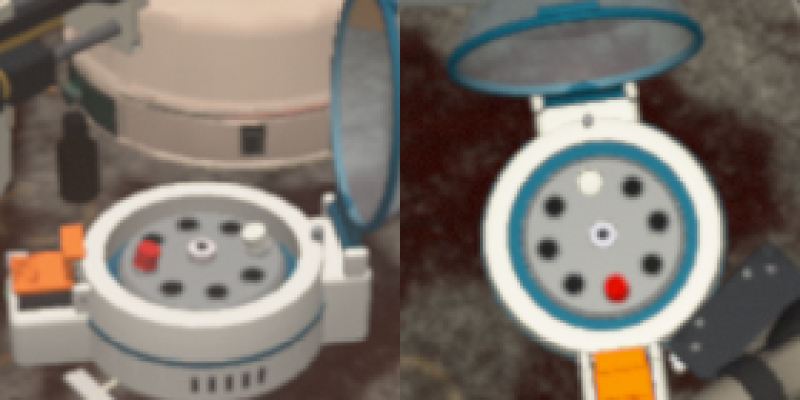

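Both pictures show the red cap at the front, about 5° from the hub–tab line. The lid is fully open, the tubes are down and the bystanders are in place. Handing in.

```bash
python3 -c "
from cell import *
print(hand_in())"
```

```text
the job is handed in; nothing more can be done
None
```

The job is done and handed in at about 20 s on the robot's clock; `hand_in()` gives no verdict. I pressed the tab until the lid sprang ajar, pushed the lid back to its stop, and turned the rotor until the red cap was at the front.

**One slip:** on my first try at the rotor, the closed fingertips rode onto the red cap, pressing down with about 3–5 N. This turned the rotor part of the way. I lifted off, looked again, and finished with the fingers lowered behind the cap and swept along the arc. Nothing was lifted.

**Last checks:**
- **Lid:** its front edge is within 1–4 pixels of where it should be at 1.65 rad, in both camera views.
- **Red cap:** the pictures put it 2 to 4 mm from the middle line, about 4–6° off the hub–tab line, against a limit of 13 mm. The wrist and top estimates disagree on which side of the line it is. The network missed the cap in the last side image, though it is plainly visible there at the front.
- **Tubes:** both look seated; I judged this from the pictures only.
- **Bottles and glass joint:** each was seen within about 10 mm of its starting position. That is about the accuracy of the measurement, since I did not correct for camera error. The bottle at (0.35, -0.43) was found only by the side camera.
- **Arm:** clear of everything, with only sensor-level forces of about 1 N.

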